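# Weigh the mirror bracket on the spring scale

## Robot

A 7-joint arm with a two-finger parallel gripper is mounted at the origin on the work surface. World frame = base frame: x ahead of the robot, y to its left, z up, the work surface at z = 0. Lengths are in mm, angles in rad, forces in N, time in s.
With the tool pointing down it reaches from about 425 to 950 mm from the base axis. Payload 4.7 kg.
Tool frame: the origin (TCP) lies midway between the tips of the shut fingers; the grasp point (between the pads) lies behind it (bot.grip_depth is the z of the grasp point in the tool frame, in mm); z points along the fingers, y is the line along which they close (so a half turn about z gives the same grasp; the last joint's range is limited). The gripper opens to 87 mm and grips with 3 to 60 N. Pads are 19 mm wide; open, the fingers measure 117 mm over their backs; the gripper's body (75 mm by 190 mm) begins 51 mm behind the grasp point.
Start: joints at [-1.131, 0.469, -0.049, 1.532, 0.024, 1.141, -0.082], TCP at [304.941, 602.213, 222.573] pointing down, gripper open.
Joint ranges: [-2.59, 2.59], [-0.33, 1.99], [-1.39, 1.29], [0.1, 2.45], [-1.04, 4.18], [0.21, 1.99], [-2.66, 2.66]. Speed limits (rad/s): [2.57, 2.57, 3.14, 3.14, 3.14, 3.14, 3.14].

## Interface

Orientations are given as a unit quaternion [x, y, z, w].
In Python, from station import bot, optics, ticket gives the robot as it stands. The module is installed in compiled form; this text tells all that it offers.
- The arm moves only by the tool play_rows, never from a script. Its arguments are lists of equal length, an entry for each row: "hand": the finger opening in cm, from 0 to 8.7; "travel": the shift along the tool's x, y, z in cm, a list of three; "turn": the turn, a rotation vector about the tool's x, y, z in degrees, a list of three. A call has exactly 10 rows; each row is the pose to reach, as a shift and turn from the pose commanded when the call began, along the tool's axes at that moment; what a row does not reach only later rows make up. A row lasts 1/8 s, in which the tool goes at most 62.5 mm and 10.7 degrees, less where a joint would pass 70% of its speed; a pose out of reach is approached as far as the arm can. A call with a gripper value outside its range is refused whole. The fingers move at their own pace and stop on an object; the grip force is fixed at half the most. Time passes only in rows, so rows that repeat a pose let the fingers close, or fill a call up. It gives the time, the measured TCP pose, the force, the opening and the grip force at its end, in the units of the state.
- bot.observe(): the state, without advancing time (a new reading comes with each control period).
- optics.get_image(name): name is "scene" or "top"; returns a dict with "pixels" (420x560x3 uint8, blue, green, red), "z_map" (420x560 float32, mm along the optical axis (not along the pixel's ray), 0 where there is no reading), "camera_matrix" (3x3 intrinsics, pixels), "k1" (the pictures are not rectified: a ray, as slopes to the right and down, at radius r is drawn at 1 + k1 r^2 times it, then the intrinsics apply), "extrinsics" (4x4, takes a point from world to camera coordinates). Camera axes: x right, y up, looking along -z (the intrinsics and any distortion apply to the point x, -y, -z); pixel columns grow to the right and rows downward; lengths in mm; the calibration is good to about 2 mm. A picture is of the moment at which its call begins.
- ticket.finish_job(): hands the job in; it is judged then, once.
The state is a dict: "time_s": time; "joints": joint angles; "joint_velocities": joint speeds; "joint_efforts": joint torques, N m; "eef_pos": TCP position; "tool_rot": TCP orientation; "contact_force": force on the tool from outside, world axes, zero at the start; "moment": the same for the moment, N m; "grip_width": finger opening in mm; "finger_force": force on a finger pad.
Only numpy, scipy, OpenCV 4.12 (cv2) and the standard library are available. Lean on these libraries where they do the work, as an engineer would, in place of code of your own. Each camera call takes 0.05 s, during which the arm holds its last target. There are 200 camera calls.

## Task

Weigh the cast mirror bracket: hang it by its eye on the hook of the spring scale, easing it down until the scale carries its whole weight before you let go, so that the hook never jerks or bounces (it should never move faster than 5 cm a second), and leave it hanging free and still for a full second. Then take hold of it again, lift it just as slowly off the hook and stand it upright in the green tray, without dropping it. Leave everything else where it is.

Things in the scene. Friction and masses are not known exactly. Their poses are not given: they have to be found in the camera images.
- bracket: die-cast mirror bracket, grey arm upright on a black foot; alloy and so mass unknown, 0.15 to 0.70 kg. Foot 50 (x) x 66 (y) x 18 mm high; stem 12 (x) x 26 (y) mm up to z = 86, then a frame 36 wide (y), 12 thick (x) round an eye, then the grip tab, top at z = 160. Origin: centre of the foot underside, z up. Same when turned half a turn. Mass centre low, on the z axis
- bracket_tab (a point): middle of the bracket grip tab, 146 mm above the underside of the foot; the tab is 20 mm wide (y), 12 thick (x), from z = 129 to 160 mm: pinch it across y, from above
- bracket_eye (a point): the roof of the bracket's eye, 116 mm above the underside of its foot: where the middle of the hook's wire lies when the bracket hangs. The eye is a hole along the bracket's x, 24 mm wide (y), its roof an upside-down V (apex at z = 120, sides at 40 degrees) and its flat sill at z = 86 mm
- scale: spring scale fixed to the table: blue upright 36 x 50 mm, 316 mm high with its cap, on a dark foot 115 x 120 mm. Origin on the table at the upright; the hook sticks out of the upright's front along the scale's own -x
- hook_seat (a point): middle of the 6 mm orange wire in the flat bottom (16 mm long) of the hook, 116 mm in front of the scale origin, 210 above the table when empty; moves with the hook, axes as the scale. Wire runs along x: towards the upright (+x) it rises to a level arm 14 mm higher; the free tip is 22 mm to -x, its top 14 mm above this point. Thread parts over the tip along +x, then lower
- hook (a joint): how far the scale's hook has sunk under load, m: 0 empty, stop at 0.075; spring 120 N/m with a preload of about 0.24 N, lightly damped, so it sinks 10 to 56 mm under the bracket
- tray: green plastic tray fixed to the table, 170 (x) x 150 (y) x 25 mm, walls 4 mm; origin under its centre
- tray_in (a point): centre of the tray's inner floor, about 4 mm above the table
- actuator: black mirror motor unit 70 x 70 x 58 mm, bystander; origin under its centre
- screwdriver: red-handled screwdriver 180 mm long, lying, bystander; origin near its middle
- screw_dish: small metal dish, 64 mm across, 24 high, bystander; origin under its centre
- grease_jar: jar with red cap, 60 mm across, 70 high, bystander; origin under its centre
- gasket: black rubber ring, 68 mm across, 8 high, bystander; origin under its centre
There are look-alikes about, which are no part of the job. Leave any blue or purple look-alike of the tray alone.

How it is judged:
By the outcome, as a careful person would: the job done as asked, in the order asked, and still so for the second after the job is handed in, with the robot touching nothing.
It also fails if it takes over 72 s, if anything falls off the work surface, if the arm or the gripper's body presses on something with over 40 N, if the wrist force passes 120 N, or if a joint passes its speed limit or range.

## Working session

There is one attempt and no reset: what is moved stays moved. The work goes in short steps, Python scripts to look and compute and a tool call to move; the robot and the scene stay as the last step left them, time stands still between calls to the robot, and variables do not carry over. Pictures are saved under pics/ and viewed, at most 10 in all, crops included, and the job is handed in when it is done.

Besides the shell and the picture viewer there is one more tool, called after "Request:" as name(argument=value, ...) on one line, values as JSON. play_rows: Moves the arm, as the interface text tells. Its arguments: {"type":"object","properties":{"hand":{"type":"array","items":{"type":"number"}},"travel":{"type":"array","items":{"type":"array","items":{"type":"number"}}},"turn":{"type":"array","items":{"type":"array","items":{"type":"number"}}}},"required":["hand","travel","turn"]}

```bash
mkdir -p pics
cat > h.py <<'E'
import numpy as np, cv2
from station import bot, optics, ticket
from scipy.spatial.transform import Rotation as R
def cam(n):
    d=optics.get_image(n); d={k:(np.array(v) if k!='k1' else float(v)) for k,v in d.items()}; return d
def ray(d,u,v):
    K=d['camera_matrix']; D=np.array([d['k1'],0,0,0,0])
    p=cv2.undistortPoints(np.array([[[u,v]]],float),K,D)[0,0]
    E=d['extrinsics']; Rm=E[:3,:3]; c=-Rm.T@E[:3,3]
    return c, Rm.T@np.array([p[0],-p[1],-1.0])
def at_z(d,u,v,z):
    c,r=ray(d,u,v); return c+r*(z-c[2])/r[2]
def depth(d,u,v):
    c,r=ray(d,u,v); return c+r*d['z_map'][int(round(v)),int(round(u))]
def cloud(d,m):
    v,u=np.nonzero(m&(d['z_map']>0)); K=d['camera_matrix']
    p=cv2.undistortPoints(np.stack([u,v],1).astype(float)[:,None],K,np.array([d['k1'],0,0,0,0]))[:,0]
    z=d['z_map'][v,u]; E=d['extrinsics']
    P=np.stack([p[:,0]*z,-p[:,1]*z,-z],1); return (P-E[:3,3])@E[:3,:3]
def two(d1,p1,d2,p2):
    c1,r1=ray(d1,*p1); c2,r2=ray(d2,*p2)
    t=np.linalg.lstsq(np.stack([r1,-r2],1),c2-c1,rcond=None)[0]
    a,b=c1+r1*t[0],c2+r2*t[1]; return (a+b)/2,np.linalg.norm(a-b)
E
python3 - <<'E'
from h import *
for n in('scene','top'):
    d=cam(n); cv2.imwrite(f'pics/{n}0.png',cv2.resize(d['pixels'],(784,588)))
    E=d['extrinsics'];print(n,-E[:3,:3].T@E[:3,3],E[:3,:3],d['camera_matrix'][0,0],d['k1'])
o=bot.observe();print(o,bot.grip_depth)
E
```

```text
scene [1050.79569328 -509.11452214  825.90497211] [[ 0.6787698   0.73433216  0.00527658]
 [-0.50475994  0.46132492  0.7296552 ]
 [ 0.53337506 -0.49793132  0.68379488]] 384.13430257037913 0.03195067609495
top [ 334.56814887  -29.58128298 1461.60098511] [[ 2.86134542e-02 -9.99590200e-01  8.38208599e-04]
 [ 9.92154852e-01  2.85026866e-02  1.21722415e-01]
 [-1.21696425e-01 -2.65126603e-03  9.92563827e-01]] 474.9839991115791 -0.035492904593611665
{'time_s': 0.1, 'joints': array([-1.13087571,  0.46936443, -0.04857791,  1.53357268,  0.02410764,
        1.14097213, -0.08232125]), 'joint_velocities': array([ 0.00160122, -0.00158374,  0.00119274, -0.00462905, -0.00118937,
       -0.00075154,  0.00025969]), 'joint_efforts': array([ 6.10309180e-04, -5.09172606e+01, -8.14337237e-02, -2.36826289e+01,
       -6.15973631e-02,  3.45559639e-02,  6.38416986e-05]), 'eef_pos': array([304.74728629, 601.69620982, 221.60260999]), 'tool_rot': array([ 2.32271458e-01,  9.72650616e-01, -8.49534489e-04, -1.65043521e-04]), 'contact_force': array([-0.2512226 ,  0.09082053,  0.63715934]), 'moment': array([-0.04210086, -0.00675419,  0.01600167]), 'finger_force': 0.0, 'grip_width': 86.70407960327056} -18.700000000000003
```

View pics/scene0.png

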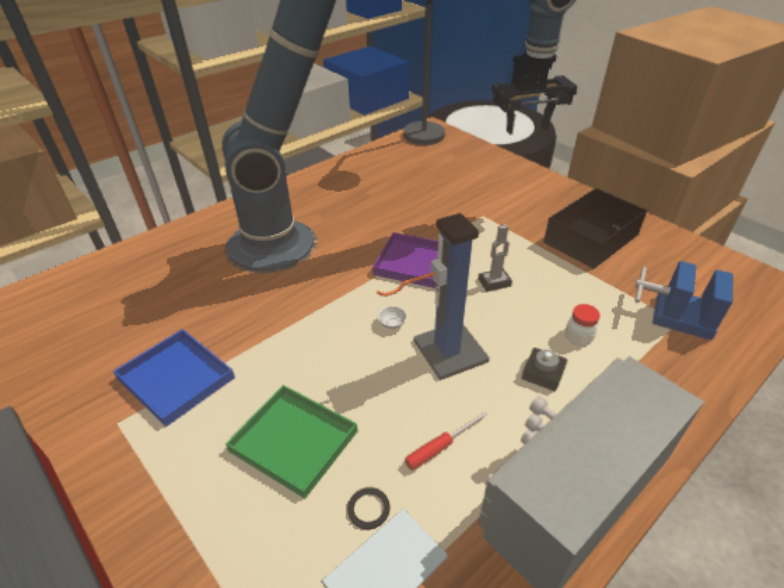

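View pics/top0.png

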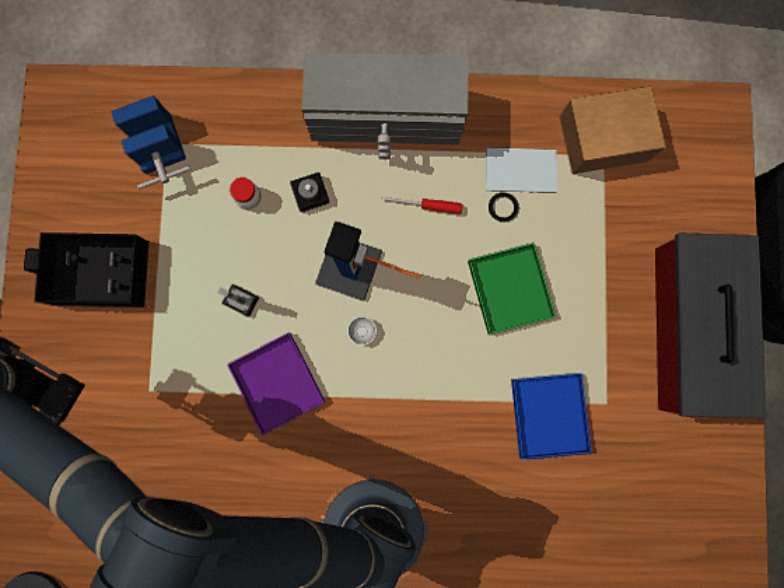

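The scene view shows the bracket at (497,258), the scale upright at (452,290) with its orange hook end at (385,292), and the green tray at (292,440). In the top view they are at (240,298), (345,255) with the hook at (395,268), and (511,288). The only bracket-shaped object is the grey arm on a black foot. Of the three trays, only one is green; blue is at (552,415) and purple at (277,383) in the top view. Next I measure these and make one enlarged crop.

```bash
cat > m.py <<'E'
from h import *
S,T=cam('scene'),cam('top')
def hsv(d): return cv2.cvtColor(d['pixels'],cv2.COLOR_BGR2HSV)
# orange
for n,d in(('S',S),('T',T)):
    h=hsv(d); m=(h[...,0]<14)&(h[...,1]>170)&(h[...,2]>90)
    box=(slice(185,225),slice(262,318)) if n=='S' else (slice(175,205),slice(250,310))
    mm=np.zeros_like(m); mm[box]=m[box]
    v,u=np.nonzero(mm); P=cloud(d,mm)
    print(n,'orange',len(u))
    for i in np.argsort(u)[::6]: print(u[i],v[i],depth(d,u[i],v[i]).round(0))
# green tray
for n,d in(('S',S),('T',T)):
    h=hsv(d); m=(h[...,0]>45)&(h[...,0]<80)&(h[...,1]>100)
    P=cloud(d,m); rim=P[P[:,2]>19]; fl=P[P[:,2]<8]
    r=cv2.minAreaRect(P[:,:2].astype(np.float32)); print(n,'tray',r,'floor',cv2.minAreaRect(fl[:,:2].astype(np.float32)),np.median(fl[:,2]),P[:,2].max())
# bracket
for n,d,b in(('S',S,(155,210,335,372)),('T',T,(198,230,150,190))):
    m=np.zeros(d['z_map'].shape,bool); m[b[0]:b[1],b[2]:b[3]]=1
    P=cloud(d,m)
    for lo,hi in((6,30),(40,82),(86,126),(130,170),(155,170)):
        Q=P[(P[:,2]>lo)&(P[:,2]<hi)]
        if len(Q)>4: print(n,lo,len(Q),Q.mean(0).round(1),'max z',Q[:,2].max().round(0),cv2.minAreaRect(Q[:,:2].astype(np.float32)))
# upright & foot of scale from top
m=np.zeros(T['z_map'].shape,bool); m[150:220,220:280]=1
P=cloud(T,m)
for lo,hi in((300,330),(6,30)):
    Q=P[(P[:,2]>lo)&(P[:,2]<hi)]; print('scale',lo,Q[:,2].mean(),cv2.minAreaRect(Q[:,:2].astype(np.float32)))
a=cv2.resize(S['pixels'][150:225,255:375],(800,500),interpolation=cv2.INTER_CUBIC)
cv2.imwrite('pics/crop1.png',a)
a=cv2.resize(T['pixels'][150:225,145:310],None,fx=4.8,fy=4.8,interpolation=cv2.INTER_CUBIC)
cv2.imwrite('pics/crop2.png',a)
E
python3 m.py
```

```text
S orange 12
274 210 [524. -66. 213.]
282 208 [530. -46. 212.]
T orange 80
252 189 [535.  48. 223.]
263 185 [547.  19. 223.]
266 186 [544.  11. 225.]
269 187 [541.   3. 230.]
272 188 [539.  -5. 227.]
275 189 [536. -13. 231.]
278 189 [537. -21. 224.]
281 190 [534. -29. 227.]
284 191 [533. -37. 218.]
287 193 [529. -45. 212.]
290 194 [526. -53. 213.]
293 195 [523. -61. 217.]
296 196 [521. -69. 214.]
299 196 [520. -77. 225.]
S tray ((529.0559692382812, -286.93121337890625), (168.9388885498047, 148.5643310546875), 16.181419372558594) floor ((524.2131958007812, -289.317138671875), (156.54421997070312, 124.74944305419922), 15.885603904724121) 4.361189553589628 29.13655591685388
T tray ((467.68365478515625, -265.107177734375), (759.3469848632812, 1945.949951171875), 11.840760231018066) floor ((541.0313110351562, -252.134521484375), (497.1492919921875, 1951.0462646484375), 10.751439094543457) 3.7136034150143447 777.1446396744617
S 6 230 [488.1 302.2  17.4] max z 29.0 ((406.9833679199219, 398.0963134765625), (88.89683532714844, 311.2071228027344), 38.08311462402344)
S 40 93 [488.1 303.1  61.4] 
[... 799 characters left out ...]
 70.1556625366211)
T 86 27 [477.1 293.1 111. ] max z 126.0 ((477.6771240234375, 294.37335205078125), (9.286517143249512, 10.357647895812988), 63.912899017333984)
T 130 39 [482.6 304.6 156.3] max z 166.0 ((483.4187316894531, 306.5470275878906), (20.059642791748047, 9.88417911529541), 65.34693145751953)
T 155 30 [483.5 306.5 159.9] max z 166.0 ((483.5133361816406, 306.713623046875), (19.67791175842285, 9.851225852966309), 65.34857177734375)
scale 300 315.4801606859926 ((561.4838256835938, 63.065555572509766), (50.349761962890625, 62.39955520629883), 72.67240905761719)
scale 6 13.04394624778802 ((585.5949096679688, 68.92195129394531), (216.95713806152344, 184.87225341796875), 2.513359546661377)
```

View pics/crop1.png

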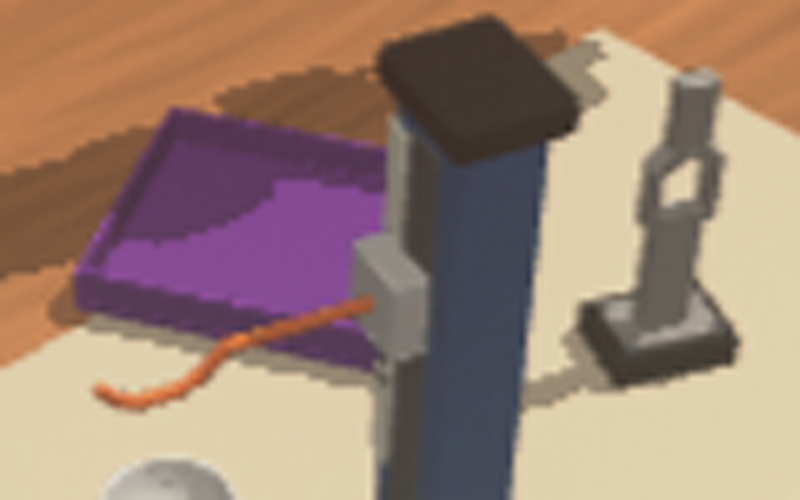

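View pics/crop2.png

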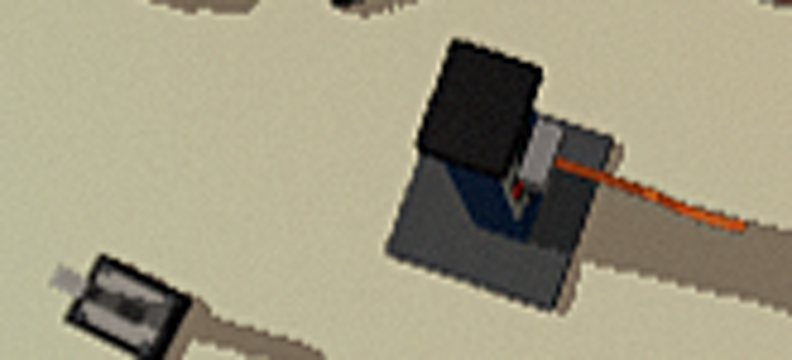

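Crop 1 shows the bracket at crop (675,230), with its eye at (682,185) and grip tab at (692,110). The hook's free tip is at (97,390) and the wire rises to the slider block at (390,300). Crop 2 shows the cap at (480,105), the hook tip at (745,227) and the bracket foot at (130,305). It is the only grey upright with an eye on a black foot, so it is the bracket. One refinement of the yaws and the hook tip follows.

```bash
cat > m2.py <<'E'
from h import *
S,T=cam('scene'),cam('top')
for tip in ((269.6,208.5),(270.5,208.5)):
    print('tip two-view',two(S,tip,T,(300,197)))
# wire line in top at z 222 / foot yaw
h=cv2.cvtColor(T['pixels'],cv2.COLOR_BGR2HSV); m=(h[...,0]<14)&(h[...,1]>170)&(h[...,2]>90)
mm=np.zeros_like(m); mm[178:205,255:305]=m[178:205,255:305]
P=np.array([at_z(T,u,v,220)[:2] for v,u in zip(*np.nonzero(mm))],np.float32)
vx,vy,x0,y0=cv2.fitLine(P,cv2.DIST_L2,0,.01,.01).ravel(); print('wire ang',np.degrees(np.arctan2(vy,vx)),x0,y0, 'x at y=-47',x0+vx/vy*(-47-y0))
for lo,hi,b,t in((13,24,(190,235,145,195),'foot'),(9,26,(160,216,222,276),'scalefoot'),(305,325,(155,190,225,262),'cap')):
    m=np.zeros(mm.shape,bool); m[b[0]:b[1],b[2]:b[3]]=1
    m&=~((h[...,2]>150)&(h[...,1]>20)&(h[...,0]<40))
    P=cloud(T,m); Q=P[(P[:,2]>lo)&(P[:,2]<hi)]
    print(t,len(Q),cv2.minAreaRect(Q[:,:2].astype(np.float32)))
m=(h[...,0]>45)&(h[...,0]<80)&(h[...,1]>100); mm=np.zeros_like(m); mm[160:250,325:405]=m[160:250,325:405]
P=cloud(T,mm); print('tray',cv2.minAreaRect(P[:,:2].astype(np.float32)),np.median(P[P[:,2]<10][:,2]))
# tab via both views: silhouette top edge of the tab
o=bot.observe(); Rt=R.from_quat(o['tool_rot']); print(o['eef_pos'],np.degrees(np.arctan2(*Rt.as_matrix()[[1,0],1])))
print('to tab, tool cm',Rt.inv().apply(np.array([484.5,306.7,222])-o['eef_pos'])/10, o['contact_force'])
E
python3 m2.py
```

```text
tip two-view (array([519.10692921, -77.81892182, 221.40998402]), np.float64(3.963890940912028))
tip two-view (array([519.78162972, -76.98270832, 221.20185854]), np.float64(6.084495478914244))
wire ang 71.19418 534.7424 -26.106068 x at y=-47 527.62714
foot 253 ((482.9930725097656, 306.69110107421875), (66.1980972290039, 49.05739212036133), 65.28455352783203)
scalefoot 736 ((564.44140625, 71.49752807617188), (115.64130401611328, 119.53856658935547), 72.93732452392578)
cap 509 ((561.543212890625, 62.81593322753906), (50.02876663208008, 61.75804901123047), 72.65027618408203)
tray ((528.9180297851562, -286.7633361816406), (173.18612670898438, 151.80804443359375), 16.308618545532227) 4.08646844819431
[304.8705886  602.02568503 222.22580384] 63.14008991965138
to tab, tool cm [-29.36811613 -18.23055039   0.03397535] [ 0.1170254  -0.09728506  1.0669772 ]
```

Request:
play_rows(hand=[8.7, 8.7, 8.7, 8.7, 8.7, 8.7, 8.7, 8.7, 8.7, 8.7], travel=[[-3, -2, 0], [-8, -5, 0], [-13, -8, 0], [-18, -11, 0], [-23, -14, 0], [-27, -17, 0], [-29.4, -18.2, 0], [-29.4, -18.2, 1], [-29.4, -18.2, 2], [-29.4, -18.2, 2]], turn=[[0, 0, -1], [0, 0, -2.2], [0, 0, -2.2], [0, 0, -2.2], [0, 0, -2.2], [0, 0, -2.2], [0, 0, -2.2], [0, 0, -2.2], [0, 0, -2.2], [0, 0, -2.2]])

```text
time_s: 1.55
eef_pos: [483.2, 308.2, 201.0]
tool_rot: [0.212, 0.977, -0.001, -0.001]
contact_force: [-0.4, 0.3, 0.4]
grip_width: 86.9
finger_force: 0.0
```

```bash
cat > st.py <<'E'
from h import *
import sys
f=[]
for i in range(int(sys.argv[1]) if len(sys.argv)>1 else 1):
    if i: optics.get_image('top')
    o=bot.observe(); f.append(o['contact_force'])
M=R.from_quat(o['tool_rot']).as_matrix()
print('t',o['time_s'],o['eef_pos'].round(1),'yaw_y',np.degrees(np.arctan2(M[1,1],M[0,1])).round(2),'z',M[:,2].round(3),'F',np.mean(f,0).round(2),np.std(f,0).round(2),'M',o['moment'].round(2),o['grip_width'].round(1),np.round(o['finger_force'],1),'j',o['joints'].round(2))
def to(p): return (M.T@(np.array(p)-o['eef_pos'])/10).round(2)
E
python3 -i st.py 4 <<'E'
print(to([484,306.7,131.5]))
E
```

```text
Traceback (most recent call last):
  File "st.py", line 8, in <module>
    print('t',o['time_s'],o['eef_pos'].round(1),'yaw_y',np.degrees(np.arctan2(M[1,1],M[0,1])).round(2),'z',M[:,2].round(3),'F',np.mean(f,0).round(2),np.std(f,0).round(2),'M',o['moment'].round(2),o['grip_width'].round(1),np.round(o['finger_force'],1),'j',o['joints'].round(2))
                                                                                                                                                                                                   ^^^^^^^^^^^^^^^^^^^^^
AttributeError: 'float' object has no attribute 'round'
>>> Traceback (most recent call last):
  File "<stdin>", line 1, in <module>
    print(to([484,306.7,131.5]))
          ^^
NameError: name 'to' is not defined. Did you mean: 'two'?
>>>
```

Request:
play_rows(hand=[8.7, 8.7, 8.7, 8.7, 8.7, 7, 5, 3.5, 2.5, 1.5], travel=[[-0.1, -0.1, 2], [-0.1, -0.1, 4], [-0.1, -0.1, 6], [-0.1, -0.1, 6.9], [-0.1, -0.1, 6.9], [-0.1, -0.1, 6.9], [-0.1, -0.1, 6.9], [-0.1, -0.1, 6.9], [-0.1, -0.1, 6.9], [-0.1, -0.1, 6.9]], turn=[[0, 0, 0], [0, 0, 0], [0, 0, 0], [0, 0, 0], [0, 0, 0], [0, 0, 0], [0, 0, 0], [0, 0, 0], [0, 0, 0], [0, 0, 0]])

```text
time_s: 2.95
eef_pos: [485.5, 305.7, 133.6]
tool_rot: [0.214, 0.977, 0.0, 0.0]
contact_force: [0.1, -0.3, 0.1]
grip_width: 45.1
finger_force: 0.0
```

```bash
sed -i "s/o\['grip_width'\].round(1)/np.round(o['grip_width'],1)/" st.py; python3 st.py 6
```

```text
t 3.2 [485.5 305.7 133.5] yaw_y 65.34 z [-0.  0. -1.] F [ 0.23  0.02 -0.  ] [0.29 0.4  0.57] M [-0.02  0.02  0.01] 25.0 0.0 j [-0.67  0.4   0.04  1.87 -0.02  0.87  0.52]
```

Request:
play_rows(hand=[1.5, 1, 1, 1, 1, 1, 1, 1, 1, 1], travel=[[0, 0, 0.2], [0, 0, 0.2], [0, 0, 0.2], [0, 0, 0.2], [0, 0, 0.2], [0, 0, 0.2], [0, 0, 0], [0, 0, -1], [0, 0, -2], [0, 0, -3]], turn=[[0, 0, 0], [0, 0, 0], [0, 0, 0], [0, 0, 0], [0, 0, 0], [0, 0, 0], [0, 0, 0], [0, 0, 0], [0, 0, 0], [0, 0, 0]])

```text
time_s: 4.45
eef_pos: [485.6, 305.7, 164.3]
tool_rot: [0.214, 0.977, 0.0, 0.0]
contact_force: [-0.8, -0.5, -2.3]
grip_width: 19.4
finger_force: 30.0
```

```bash
python3 st.py 8
```

```text
t 4.8 [485.2 305.5 163.1] yaw_y 65.34 z [-0.001 -0.    -1.   ] F [-0.18 -0.02 -1.9 ] [0.47 0.34 0.37] M [ 0.01 -0.03  0.04] 19.8 30.0 j [-0.67  0.36  0.04  1.85 -0.02  0.93  0.52]
```

Request:
play_rows(hand=[1, 1, 1, 1, 1, 1, 1, 1, 1, 1], travel=[[0, 0, -2], [0, 0, -5], [-0.3, -1.2, -8], [-1, -3.5, -11], [-1.7, -6.5, -13], [-2.5, -9.5, -13.7], [-3.4, -12.5, -13.7], [-4.2, -15.5, -13.7], [-5, -18.5, -13.7], [-5.4, -20.2, -13.7]], turn=[[0, 0, 3], [0, 0, 10], [0, 0, 19], [0, 0, 28], [0, 0, 37], [0, 0, 46], [0, 0, 55], [0, 0, 64], [0, 0, 74], [0, 0, 82.5]])

```text
time_s: 6.05
eef_pos: [449.7, 97.7, 300.3]
tool_rot: [0.807, 0.591, -0.0, -0.0]
contact_force: [-0.4, 0.5, -1.6]
grip_width: 19.8
finger_force: 30.0
```

```bash
python3 -i st.py 1 <<'E'
print(to([512.2,-97.8,300]),to([512.2,-97.8,245]))
E
```

```text
t 6.05 [449.7  97.7 300.3] yaw_y -17.57 z [-0.001 -0.    -1.   ] F [-0.37  0.49 -1.56] [0. 0. 0.] M [-0.03  0.04  0.  ] 19.8 30.0 j [-0.62  0.04  0.33  1.93 -0.01  1.18 -0.6 ]
[-16.75  11.85   0.03] [-16.75  11.86   5.53]>>> >>>
```

Request:
play_rows(hand=[1, 1, 1, 1, 1, 1, 1, 1, 1, 1], travel=[[-2, 0, 0], [-6, 0, 0], [-10.5, 0, 0], [-15, 1, 0], [-17.2, 3.5, 0], [-17.2, 7, 0], [-17.2, 10, 1], [-17.2, 11.8, 3], [-17.2, 11.8, 4.5], [-17.2, 11.8, 5.2]], turn=[[0, 0, 0], [0, 0, 0], [0, 0, 0], [0, 0, 0], [0, 0, 0], [0, 0, 0], [0, 0, 0], [0, 0, 0], [0, 0, 0], [0, 0, 0]])

```text
time_s: 7.3
eef_pos: [510.9, -99.3, 247.3]
tool_rot: [0.804, 0.594, -0.001, -0.001]
contact_force: [0.1, 0.1, -1.5]
grip_width: 19.6
finger_force: 30.0
```

```bash
cat > v.py <<'E'
import sys
exec(open('st.py').read())
S,T=cam('scene'),cam('top')
a=S['pixels'][130:250,190:310]; b=T['pixels'][150:230,230:350]
cv2.imwrite(f'pics/{sys.argv[2]}.png',np.hstack([cv2.resize(a,(420,420),interpolation=2),cv2.resize(b,(380,420),interpolation=2)]))
E
python3 v.py 6 v1
```

```text
t 7.55 [512.3 -99.5 249.3] yaw_y -17.12 z [ 0.001  0.001 -1.   ] F [ 0.01  0.14 -1.8 ] [0.56 0.36 0.5 ] M [-0.1   0.06  0.01] 19.8 30.0 j [-0.37  0.2   0.57  1.89 -0.13  1.08 -0.05]
```

View pics/v1.png

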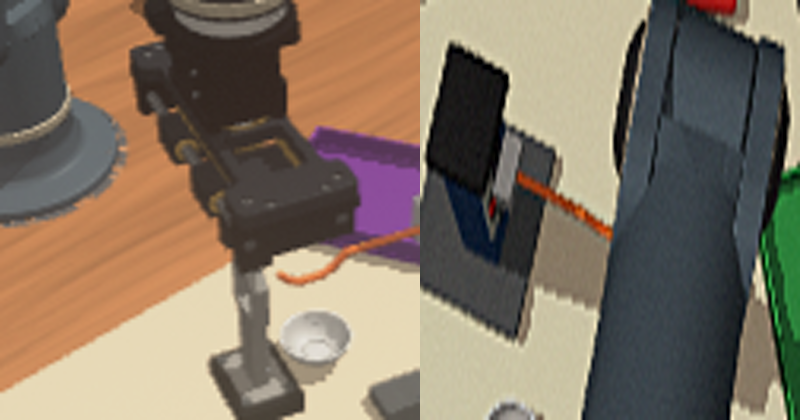

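The view shows the bracket held just in front of the hook tip, with the tip at crop (280,277) and the eye at (250,285), at about the same height. I'll get the wire profile and the bracket foot in the scale frame.

```bash
cat > w.py <<'E'
from h import *
S=cam('scene'); h=cv2.cvtColor(S['pixels'],cv2.COLOR_BGR2HSV)
m=(h[...,0]<16)&(h[...,1]>120)&(h[...,2]>80); b=np.zeros_like(m); b[180:216,262:322]=m[180:216,262:322]
o=np.array([561.5,62.8,0]); a=np.radians(72.8); X=np.array([np.cos(a),np.sin(a),0]); Y=np.array([-X[1],X[0],0])
# wire: intersect rays with the vertical plane of the hook (lateral 0)
for u in range(264,322,3):
    v=np.nonzero(b[:,u])[0]
    if len(v):
        c,r=ray(S,u,v.mean()); t=-(c-o)@Y/(r@Y); p=c+r*t; print(u,v.min(),v.max(),'along',((p-o)@X).round(1),'z',p[2].round(1))
e=__import__('station').bot.observe()['eef_pos']; m=np.ones_like(m)
P=cloud(S,m); Q=P[(np.hypot(*(P[:,:2]-e[:2]).T)<50)&(P[:,2]>105)&(P[:,2]<150)]
print('foot',len(Q),[((Q-o)@X).min().round(1),((Q-o)@X).max().round(1),((Q-o)@Y).min().round(1),((Q-o)@Y).max().round(1)],np.percentile(Q[:,2],[2,50,98]).round(1),'tcp',(e-o)@X,(e-o)@Y)
F=P[(np.hypot(*(P[:,:2]-e[:2]).T)<50)&(P[:,2]>150)&(P[:,2]<240)]
print('stem',((F-o)@X).min(),((F-o)@X).max(),((F-o)@Y).min(),((F-o)@Y).max())
E
python3 w.py
```

```text
270 208 209 along -143.3 z 219.5
273 209 210 along -135.6 z 213.4
276 209 210 along -127.8 z 210.4
279 208 209 along -119.8 z 210.7
282 207 208 along -111.9 z 210.9
285 204 206 along -103.8 z 215.9
288 201 203 along -95.8 z 222.6
291 200 202 along -87.8 z 222.8
294 199 201 along -79.7 z 223.1
297 198 200 along -71.5 z 223.3
300 198 199 along -63.3 z 222.0
303 196 198 along -55.2 z 223.8
306 196 197 along -46.8 z 222.5
309 195 196 along -38.5 z 222.7
foot 409 [np.float64(-192.5), np.float64(-142.4), np.float64(-37.2), np.float64(30.3)] [120.8 135.3 147. ] tcp -169.59066977123717 -1.1653616200964259
stem -173.73346344485492 -120.06386578497815 -22.797585078565763 17.157338349592386
```

Request:
play_rows(hand=[1, 1, 1, 1, 1, 1, 1, 1, 1, 1], travel=[[0, -0.1, 0.4], [0.5, -0.1, 0.4], [1, -0.1, 0.4], [1.5, -0.1, 0.4], [2, -0.1, 0.4], [2.5, -0.1, 0.4], [3, -0.1, 0.4], [3.4, -0.1, 0.4], [3.8, -0.1, 0.4], [4, -0.1, 0.4]], turn=[[0, 0, 0], [0, 0, 0], [0, 0, 0], [0, 0, 0], [0, 0, 0], [0, 0, 0], [0, 0, 0], [0, 0, 0], [0, 0, 0], [0, 0, 0]])

```text
time_s: 8.95
eef_pos: [523.2, -60.8, 244.5]
tool_rot: [0.805, 0.594, 0.0, -0.0]
contact_force: [-0.3, 0.0, -2.2]
grip_width: 19.5
finger_force: 30.0
```

```bash
python3 v.py 4 v2;python3 w.py
```

```text
t 9.1 [523.1 -61.1 244.5] yaw_y -17.15 z [-0. -0. -1.] F [-0.07  0.04 -2.41] [0.34 0.25 0.29] M [-0.1   0.11  0.02] 20.1 30.0 j [-0.42  0.22  0.55  1.88 -0.13  1.08 -0.13]
264 185 199 along -156.4 z 274.5
267 197 197 along -149.7 z 257.3
270 208 209 along -143.3 z 219.5
273 209 210 along -135.6 z 213.4
276 209 210 along -127.8 z 210.4
282 207 208 along -111.9 z 210.9
285 204 206 along -103.8 z 215.9
288 201 203 along -95.8 z 222.6
291 200 201 along -87.8 z 224.4
294 199 201 along -79.7 z 223.1
297 198 200 along -71.5 z 223.3
300 198 199 along -63.3 z 222.0
303 196 198 along -55.2 z 223.8
306 196 197 along -46.8 z 222.5
309 195 196 along -38.5 z 222.7
foot 408 [np.float64(-153.0), np.float64(-103.1), np.float64(-35.8), np.float64(32.2)] [116.1 130.9 145.3] tcp -129.90589450373406 0.0036289122874843096
stem -147.10918299797473 -81.09520940969074 -20.853447947797573 19.93221691350766
```

View pics/v2.png

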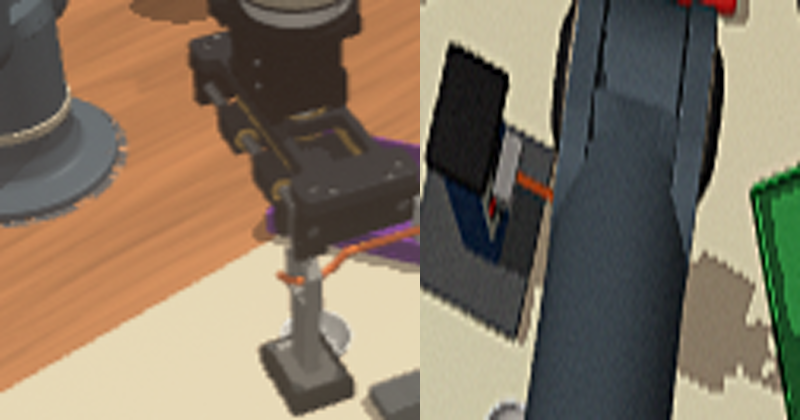

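The bracket is threaded. The tip is visible at crop (285,278), left of the frame, and the wire carries on to the right at (330,268). Next is the last 8 mm forward, then lowering close to contact.

Request:
play_rows(hand=[1, 1, 1, 1, 1, 1, 1, 1, 1, 1], travel=[[0.3, 0, 0], [0.6, 0, 0], [0.8, 0, 0], [0.85, 0, 0.2], [0.85, 0, 0.45], [0.85, 0, 0.7], [0.85, 0, 0.95], [0.85, 0, 1.15], [0.85, 0, 1.3], [0.85, 0, 1.4]], turn=[[0, 0, 0], [0, 0, 0], [0, 0, 0], [0, 0, 0], [0, 0, 0], [0, 0, 0], [0, 0, 0], [0, 0, 0], [0, 0, 0], [0, 0, 0]])

```text
time_s: 10.5
eef_pos: [525.6, -53.0, 230.4]
tool_rot: [0.805, 0.594, 0.0, -0.0]
contact_force: [0.0, 0.3, -1.7]
grip_width: 19.7
finger_force: 30.0
```

```bash
python3 st.py 16
```

```text
t 11.25 [525.6 -52.9 230.5] yaw_y -17.16 z [ 0.  0. -1.] F [ 0.05 -0.02 -2.02] [0.39 0.51 0.48] M [-0.14  0.04 -0.04] 19.6 30.0 j [-0.43  0.24  0.54  1.9  -0.14  1.05 -0.13]
```

Request:
play_rows(hand=[1, 1, 1, 1, 1, 1, 1, 1, 1, 1], travel=[[0, 0, 0.1], [0, 0, 0.25], [0, 0, 0.4], [0, 0, 0.55], [0, 0, 0.7], [0, 0, 0.85], [0, 0, 1.0], [0, 0, 1.1], [0, 0, 1.18], [0, 0, 1.2]], turn=[[0, 0, 0], [0, 0, 0], [0, 0, 0], [0, 0, 0], [0, 0, 0], [0, 0, 0], [0, 0, 0], [0, 0, 0], [0, 0, 0], [0, 0, 0]])

```text
time_s: 12.5
eef_pos: [525.7, -53.0, 218.6]
tool_rot: [0.805, 0.594, 0.0, 0.0]
contact_force: [-0.3, 0.5, -0.9]
grip_width: 19.7
finger_force: 30.0
```

```bash
sed -i 's/182/182/;s/180:216,262:322/180:226,262:322/g' w.py; python3 st.py 16; python3 w.py
```

```text
t 13.25 [525.7 -52.9 218.5] yaw_y -17.16 z [ 0.  0. -1.] F [ 0.26 -0.15 -0.78] [0.52 0.32 0.48] M [-0.13 -0.05  0.09] 19.7 30.0 j [-0.42  0.25  0.54  1.91 -0.15  1.02 -0.12]
264 182 199 along -156.3 z 278.7
267 197 197 along -149.7 z 257.3
270 210 211 along -143.5 z 213.2
273 212 213 along -135.9 z 203.8
276 212 213 along -128.0 z 200.8
foot 232 [np.float64(-143.4), np.float64(-96.3), np.float64(-33.8), np.float64(30.3)] [105.1 107.1 147.8] tcp -121.18166418532822 0.005168700029472768
stem -146.16070069411685 -107.61109797737731 -20.997260666247637 16.87068711296652
```

Request:
play_rows(hand=[1, 1, 1, 1, 1, 1, 1, 1, 1, 1], travel=[[0, 0, 0.1], [0, 0, 0.2], [0, 0, 0.3], [0, 0, 0.4], [0, 0, 0.5], [0, 0, 0.58], [0, 0, 0.6], [0, 0, 0.6], [0, 0, 0.6], [0, 0, 0.6]], turn=[[0, 0, 0], [0, 0, 0], [0, 0, 0], [0, 0, 0], [0, 0, 0], [0, 0, 0], [0, 0, 0], [0, 0, 0], [0, 0, 0], [0, 0, 0]])

```text
time_s: 14.55
eef_pos: [525.7, -52.9, 212.6]
tool_rot: [0.805, 0.594, 0.0, -0.0]
contact_force: [-0.6, -0.5, -0.5]
grip_width: 19.8
finger_force: 30.0
```

```bash
python3 st.py 41; python3 w.py | head -6
```

```text
t 16.55 [525.7 -52.9 212.5] yaw_y -17.16 z [ 0.  0. -1.] F [ 0.36 -0.31 -0.07] [0.55 0.56 0.58] M [-0.13 -0.09 -0.02] 19.2 30.0 j [-0.42  0.26  0.53  1.92 -0.15  1.01 -0.12]
264 184 199 along -156.4 z 275.9
267 197 197 along -149.7 z 257.3
270 212 213 along -143.7 z 206.8
273 214 215 along -136.0 z 197.3
276 213 215 along -128.1 z 195.9
foot 96 [np.float64(-125.8), np.float64(-115.4), np.float64(-15.9), np.float64(12.0)] [107.1 127.4 148.7] tcp -121.17045236109226 0.02307127463957634
```

Request:
play_rows(hand=[2.1, 2.3, 2.6, 3, 4, 5, 6, 6, 6, 6], travel=[[0, 0, 0], [0, 0, 0], [0, 0, 0], [0, 0, 0], [0, 0, 0], [0, 0, 0], [0, 0, 0], [0, 0, 0], [0, 0, 0], [0, 0, 0]], turn=[[0, 0, 0], [0, 0, 0], [0, 0, 0], [0, 0, 0], [0, 0, 0], [0, 0, 0], [0, 0, 0], [0, 0, 0], [0, 0, 0], [0, 0, 0]])

```text
time_s: 17.85
eef_pos: [525.6, -52.9, 212.5]
tool_rot: [0.805, 0.594, 0.0, -0.0]
contact_force: [-0.5, 0.8, -0.3]
grip_width: 59.7
finger_force: 0.0
```

```bash
python3 v.py 6 v3; python3 w.py | head -6
```

```text
t 18.1 [525.6 -52.9 212.5] yaw_y -17.16 z [-0.  0. -1.] F [-0.1   0.3  -0.06] [0.26 0.3  0.39] M [-0.05  0.09  0.03] 59.9 0.0 j [-0.42  0.26  0.53  1.92 -0.15  1.01 -0.12]
264 183 199 along -156.3 z 277.3
267 187 197 along -149.1 z 271.9
270 212 213 along -143.7 z 206.8
273 214 215 along -136.0 z 197.3
276 213 215 along -128.1 z 195.9
foot 95 [np.float64(-122.9), np.float64(-109.4), np.float64(-15.7), np.float64(10.5)] [106.2 129.2 149.1] tcp -121.1734347328877 0.019634078844818985
```

View pics/v3.png

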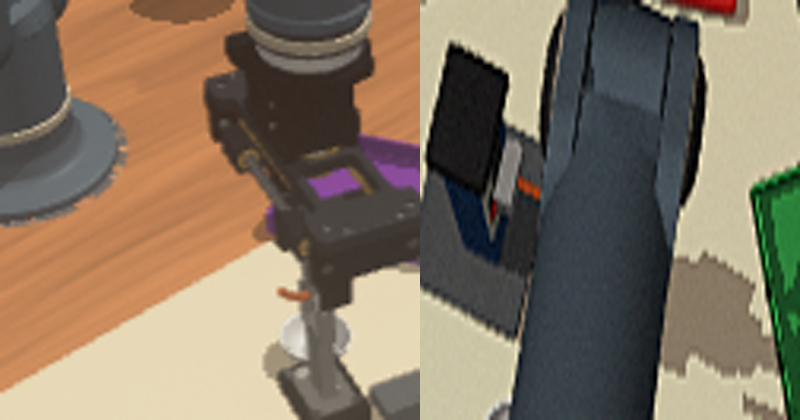

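The bracket hangs on the hook, with the fingers open and clear of it. The hook is still where it was before release, at crop (290,295). I'll wait for the free second.

Request:
play_rows(hand=[6, 6, 6, 6, 6, 6, 6, 6, 6, 6], travel=[[0, 0, 0], [0, 0, 0], [0, 0, 0], [0, 0, 0], [0, 0, 0], [0, 0, 0], [0, 0, 0], [0, 0, 0], [0, 0, 0], [0, 0, 0]], turn=[[0, 0, 0], [0, 0, 0], [0, 0, 0], [0, 0, 0], [0, 0, 0], [0, 0, 0], [0, 0, 0], [0, 0, 0], [0, 0, 0], [0, 0, 0]])

```text
time_s: 19.5
eef_pos: [525.6, -53.0, 212.5]
tool_rot: [0.805, 0.594, 0.0, -0.0]
contact_force: [-0.3, -0.7, 0.0]
grip_width: 60.0
finger_force: 0.0
```

```bash
cat > q.py <<'E'
from h import *
p=None
for i in range(8):
    S=cam('scene'); g=S['pixels'][205:252,265:300].astype(float)
    if p is not None: print(np.abs(g-p).mean().round(2),end=' ')
    p=g
    optics.get_image('top')
e=bot.observe()['eef_pos']; P=cloud(S,np.ones(S['z_map'].shape,bool)); o=np.array([561.5,62.8,0]); a=np.radians(72.8); X=np.array([np.cos(a),np.sin(a),0]); Y=np.array([-X[1],X[0],0])
A,B=(P-o)@X,(P-o)@Y
for lo,hi in((80,106),(110,160),(165,185)):
    k=(abs(A+121)<45)&(abs(B)<45)&(P[:,2]>lo)&(P[:,2]<hi); print(lo,k.sum(),np.percentile(A[k],[2,50,98]).round(1),np.percentile(B[k],[2,50,98]).round(1),np.percentile(P[k][:,2],[2,50,98]).round(1))
E
python3 q.py
```

```text
0.45 0.44 0.43 0.46 0.45 0.47 0.47 80 365 [-138.6 -120.9  -91. ] [-35.1 -15.7  27.4] [ 83.4  97.9 103.2]
110 100 [-122.7 -120.3 -110. ] [-15.5 -12.    9.1] [111.1 135.6 158.4]
165 52 [-123.8 -119.8 -112.5] [-20.8 -16.2  16.8] [165.2 172.4 183.7]
```

Request:
play_rows(hand=[5, 4, 3, 2.6, 2.3, 2.1, 1.8, 1, 1, 1], travel=[[0, 0, 0], [0, 0, 0], [0, 0, 0], [0, 0, 0], [0, 0, 0], [0, 0, 0], [0, 0, 0], [0, 0, 0], [0, 0, 0], [0, 0, 0]], turn=[[0, 0, 0], [0, 0, 0], [0, 0, 0], [0, 0, 0], [0, 0, 0], [0, 0, 0], [0, 0, 0], [0, 0, 0], [0, 0, 0], [0, 0, 0]])

```text
time_s: 21.55
eef_pos: [525.7, -53.0, 212.6]
tool_rot: [0.805, 0.594, 0.0, 0.0]
contact_force: [0.9, -0.4, -0.5]
grip_width: 19.6
finger_force: 30.0
```

Request:
play_rows(hand=[1, 1, 1, 1, 1, 1, 1, 1, 1, 1], travel=[[0, 0, -0.05], [0, 0, -0.15], [0, 0, -0.3], [0, 0, -0.45], [0, 0, -0.6], [0, 0, -0.75], [0, 0, -0.9], [0, 0, -1.05], [0, 0, -1.2], [0, 0, -1.3]], turn=[[0, 0, 0], [0, 0, 0], [0, 0, 0], [0, 0, 0], [0, 0, 0], [0, 0, 0], [0, 0, 0], [0, 0, 0], [0, 0, 0], [0, 0, 0]])

```text
time_s: 22.8
eef_pos: [525.6, -52.9, 225.5]
tool_rot: [0.805, 0.594, -0.0, -0.0]
contact_force: [0.6, -0.0, -2.6]
grip_width: 19.9
finger_force: 30.0
```

Request:
play_rows(hand=[1, 1, 1, 1, 1, 1, 1, 1, 1, 1], travel=[[0, 0, -0.1], [0, 0, -0.25], [0, 0, -0.45], [0, 0, -0.7], [0, 0, -0.95], [0, 0, -1.2], [0, 0, -1.45], [0, 0, -1.7], [0, 0, -1.85], [0, 0, -1.9]], turn=[[0, 0, 0], [0, 0, 0], [0, 0, 0], [0, 0, 0], [0, 0, 0], [0, 0, 0], [0, 0, 0], [0, 0, 0], [0, 0, 0], [0, 0, 0]])

```text
time_s: 24.05
eef_pos: [525.7, -52.9, 244.6]
tool_rot: [0.805, 0.594, 0.0, -0.0]
contact_force: [0.7, 0.4, -2.3]
grip_width: 19.8
finger_force: 30.0
```

```bash
python3 v.py 4 v4; python3 w.py
```

```text
t 24.2 [525.6 -52.9 244.5] yaw_y -17.16 z [-0.  0. -1.] F [ 0.63  0.02 -2.04] [0.41 0.38 0.65] M [-0.09  0.08 -0.01] 19.3 30.0 j [-0.43  0.22  0.54  1.88 -0.13  1.08 -0.14]
264 180 199 along -156.1 z 281.6
267 182 197 along -148.5 z 288.3
270 208 209 along -143.3 z 219.5
273 209 210 along -135.6 z 213.4
276 209 210 along -127.8 z 210.4
279 208 209 along -119.8 z 210.7
285 204 206 along -103.8 z 215.9
288 201 203 along -95.8 z 222.6
291 200 201 along -87.8 z 224.4
294 199 201 along -79.7 z 223.1
297 198 200 along -71.5 z 223.3
300 198 199 along -63.3 z 222.0
303 196 198 along -55.2 z 223.8
306 196 197 along -46.8 z 222.5
309 195 196 along -38.5 z 222.7
foot 408 [np.float64(-139.4), np.float64(-89.5), np.float64(-37.3), np.float64(30.8)] [114.4 129.8 147. ] tcp -121.17224298481165 0.09566218713501012
stem -147.07734533271775 -72.68626789368925 -21.38610292788514 17.384891847899592
```

View pics/v4.png

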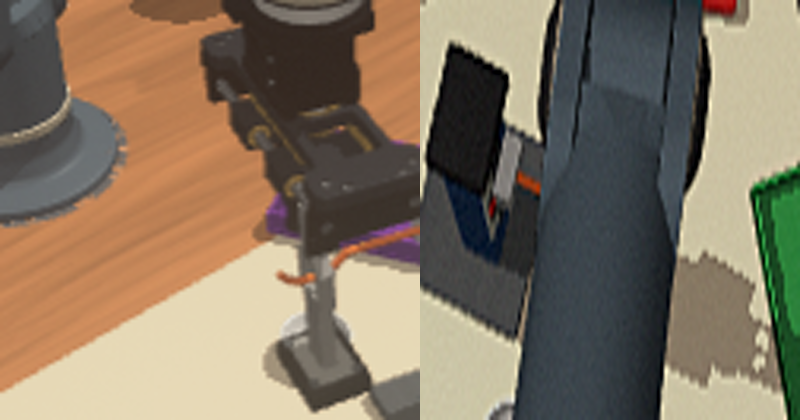

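The bracket is back at threading height and the hook is empty at 210 mm, with the wire still through the eye at crop (300,278). I'll back it off slowly along -x.

Request:
play_rows(hand=[1, 1, 1, 1, 1, 1, 1, 1, 1, 1], travel=[[-0.3, 0, 0], [-0.8, 0, 0], [-1.3, 0, 0], [-1.8, 0, 0], [-2.3, 0, 0], [-2.8, 0, 0], [-3.3, 0, 0], [-3.8, 0, 0], [-4.3, 0, 0], [-4.8, 0, 0]], turn=[[0, 0, 0], [0, 0, 0], [0, 0, 0], [0, 0, 0], [0, 0, 0], [0, 0, 0], [0, 0, 0], [0, 0, 0], [0, 0, 0], [0, 0, 0]])

```text
time_s: 25.6
eef_pos: [511.4, -99.1, 244.5]
tool_rot: [0.805, 0.594, 0.0, -0.0]
contact_force: [0.9, 0.7, -2.7]
grip_width: 19.4
finger_force: 30.0
```

Request:
play_rows(hand=[1, 1, 1, 1, 1, 1, 1, 1, 1, 1], travel=[[-1, 0, 0], [-2.5, 0.3, 0], [-4.5, 1, 0], [-7, 2, 0], [-10, 3.3, 0], [-13, 4.7, 0], [-15.5, 6, 0], [-17, 7, 0], [-17.5, 7.2, 0], [-17.5, 7.2, 0]], turn=[[0, 0, 0], [0, 0, 0], [0, 0, 0], [0, 0, 0], [0, 0, 0], [0, 0, 0], [0, 0, 0], [0, 0, 0], [0, 0, 0], [0, 0, 0]])

```text
time_s: 26.85
eef_pos: [528.6, -286.9, 244.3]
tool_rot: [0.805, 0.594, 0.0, -0.0]
contact_force: [0.8, 0.2, -1.5]
grip_width: 19.4
finger_force: 30.0
```

```bash
cat > t.py <<'E'
exec(open('st.py').read())
S=cam('scene'); h=cv2.cvtColor(S['pixels'],cv2.COLOR_BGR2HSV)
P=cloud(S,(h[...,0]>45)&(h[...,0]<80)&(h[...,1]>100)); print('tray',cv2.minAreaRect(P[:,:2].astype(np.float32)))
P=cloud(S,np.ones(S['z_map'].shape,bool)); e=o['eef_pos']
Q=P[(np.hypot(*(P[:,:2]-e[:2]).T)<50)&(P[:,2]>e[2]-138)&(P[:,2]<e[2]-110)]
print('foot',cv2.minAreaRect(Q[:,:2].astype(np.float32)),np.percentile(Q[:,2],[2,50,98])); print(to([529,-287,136]))
E
python3 t.py 6
```

```text
t 27.1 [ 528.8 -286.3  244.5] yaw_y -17.08 z [ 0.     0.001 -1.   ] F [ 0.11  0.28 -1.68] [0.53 0.69 0.15] M [-0.07  0.07 -0.  ] 20.0 30.0 j [-0.05  0.37  0.63  1.72 -0.24  1.13  0.36]
tray ((528.5663452148438, -287.19921875), (169.60633850097656, 148.00538635253906), 16.859474182128906)
foot ((532.9660034179688, -278.9459533691406), (49.73297119140625, 68.40430450439453), 72.98140716552734) [116.16173305 130.2846978  133.93189925]
[-0.07  0.04 10.85]
```

Request:
play_rows(hand=[1, 1, 1, 1, 1, 1, 1, 1, 1, 1], travel=[[0, 0, 1], [0, 0, 3], [0, 0, 5], [0, 0, 7], [0, 0, 8.5], [0, 0, 9.3], [0, 0, 9.8], [0, 0, 10.1], [0, 0, 10.3], [0, 0, 10.4]], turn=[[0, 0, 0], [0, 0, 0], [0, 0, 0], [0, 0, 0], [0, 0, 0], [0, 0, 0], [0, 0, 0], [0, 0, 0], [0, 0, 0], [0, 0, 0]])

```text
time_s: 28.4
eef_pos: [528.8, -287.3, 140.7]
tool_rot: [0.805, 0.594, 0.0, 0.0]
contact_force: [0.8, 1.3, -2.2]
grip_width: 19.8
finger_force: 30.0
```

Request:
play_rows(hand=[1, 1, 1, 1, 1, 1, 1, 1, 1, 1], travel=[[0, 0, 0.05], [0, 0, 0.1], [0, 0, 0.15], [0, 0, 0.2], [0, 0, 0.25], [0, 0, 0.3], [0, 0, 0.3], [0, 0, 0.3], [0, 0, 0.3], [0, 0, 0.3]], turn=[[0, 0, 0], [0, 0, 0], [0, 0, 0], [0, 0, 0], [0, 0, 0], [0, 0, 0], [0, 0, 0], [0, 0, 0], [0, 0, 0], [0, 0, 0]])

```text
time_s: 29.65
eef_pos: [529.0, -287.4, 138.2]
tool_rot: [0.805, 0.594, 0.0, 0.0]
contact_force: [-0.4, 0.8, 5.6]
grip_width: 19.5
finger_force: 30.0
```

```bash
python3 t.py 10
```

```text
t 30.1 [ 529.  -287.4  138.2] yaw_y -17.15 z [ 0.001  0.    -1.   ] F [-0.56  1.14  5.5 ] [0.32 0.24 0.37] M [0.22 0.42 0.03] 19.8 30.0 j [-0.    0.48  0.58  1.83 -0.32  0.93  0.43]
tray ((528.61279296875, -287.33892822265625), (169.9635772705078, 148.3824462890625), 16.211444854736328)
foot ((529.8536987304688, -288.3088073730469), (98.49909210205078, 94.07032775878906), 46.79490280151367) [ 1.27573941  6.32702375 27.36136043]
[ 0.03 -0.01  0.22]
```

Standing on the tray floor. I'll ease the press, open, and rise clear.

Request:
play_rows(hand=[1, 1, 2.2, 2.6, 3.2, 4.5, 6, 7.5, 8, 8], travel=[[0, 0, -0.05], [0, 0, -0.06], [0, 0, -0.06], [0, 0, -0.06], [0, 0, -0.06], [0, 0, -0.06], [0, 0, -0.06], [0, 0, -0.06], [0, 0, -0.06], [0, 0, -0.06]], turn=[[0, 0, 0], [0, 0, 0], [0, 0, 0], [0, 0, 0], [0, 0, 0], [0, 0, 0], [0, 0, 0], [0, 0, 0], [0, 0, 0], [0, 0, 0]])

```text
time_s: 31.4
eef_pos: [528.7, -287.3, 138.1]
tool_rot: [0.805, 0.594, 0.0, -0.0]
contact_force: [-0.1, 0.4, -1.0]
grip_width: 73.6
finger_force: 0.0
```

Request:
play_rows(hand=[8, 8, 8, 8, 8, 8, 8, 8, 8, 8], travel=[[0, 0, -0.5], [0, 0, -1.5], [0, 0, -3], [0, 0, -5], [0, 0, -8], [0, 0, -11], [0, 0, -13], [0, 0, -14], [0, 0, -14], [0, 0, -14]], turn=[[0, 0, 0], [0, 0, 0], [0, 0, 0], [0, 0, 0], [0, 0, 0], [0, 0, 0], [0, 0, 0], [0, 0, 0], [0, 0, 0], [0, 0, 0]])

```text
time_s: 32.65
eef_pos: [528.2, -286.9, 277.3]
tool_rot: [0.805, 0.594, -0.0, -0.001]
contact_force: [0.1, 0.8, -1.6]
grip_width: 79.6
finger_force: 0.0
```

```bash
python3 st.py 3; python3 -c "
from h import *
d=cam('scene'); cv2.imwrite('pics/end.png',cv2.resize(d['pixels'],(784,588)))"
```

```text
t 32.75 [ 528.2 -286.9  277.1] yaw_y -17.16 z [-0.002  0.001 -1.   ] F [-0.04  0.62 -0.39] [0.08 0.13 0.85] M [0.01 0.1  0.02] 80.2 0.0 j [-0.06  0.34  0.65  1.67 -0.22  1.2   0.34]
```

View pics/end.png

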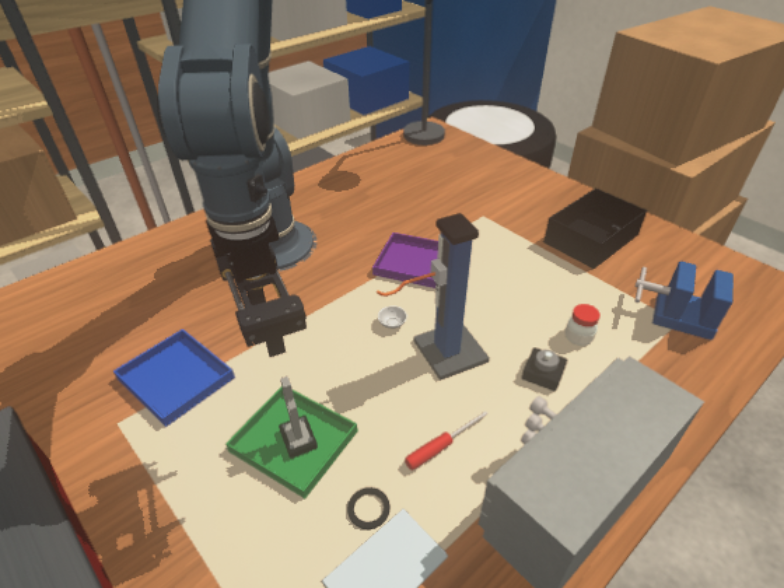

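The bracket stands upright in the green tray at (295,430), the hook is empty, and everything else is where it was.

```bash
python3 -c "
from station import ticket
print(ticket.finish_job())"
```

```text
the job is handed in; nothing more can be done
None
```

The bracket weighed about 0.20 kg (2.0 N) hanging free and still on the hook, it now stands upright in the green tray, and I handed the job in with about 33 s on the clock; the interface returned no verdict.

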